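# Weigh a packet on the two-pan mail balance

## Robot

A 6-joint arm with a two-finger parallel gripper is mounted at the origin on the work surface. World frame = base frame: x ahead of the robot, y to its left, z up, the work surface at z = 0. Lengths are in m, angles in rad, forces in N, time in s.
With the tool pointing down it reaches from about 0.375 to 0.975 m from the base axis. Payload 3.8 kg.
Tool frame: the origin (TCP) lies midway between the tips of the shut fingers; the grasp point (between the pads) lies 19 mm behind it; z points along the fingers, y is the direction in which the jaws open and shut (so a half turn about z gives the same grasp; the last joint's range is limited). The gripper opens to 85 mm and grips with 20 to 120 N. Pads are 22 mm wide; open, the fingers measure 114 mm over their backs; the gripper's body (76 mm by 85 mm) begins 54 mm behind the grasp point. The pads swing forward as they close: fully open they stand 13 mm farther back than shut.
Start: joints at [-1.313, 0.264, 1.604, -0, 1.274, -0.037], TCP at [0.196, -0.646, 0.231] pointing down, gripper open.
Joint ranges: [-2.63, 2.63], [-0.94, 2.18], [0.31, 2.57], [-1.31, 4.45], [0, 2.66], [-2.55, 2.55]. Speed limits (rad/s): [2.57, 2.57, 3.14, 3.14, 3.14, 3.14].

## Interface

Orientations are given as a rotation vector (axis times angle).
In Python, from workcell import bot gives the robot as it stands.
- The arm moves only by the tool drive_tool, never from a script. Its argument "deltas" is a list of rows, each an object with "hand": the opening, from 0 (shut) to 1 (fully open); "offset": the shift along the world's x, y, z in cm, a list of three; "angular": the turn, a rotation vector about the world's x, y, z in degrees, a list of three. A call has 1 to 8 rows; each row is the pose to reach, as a shift and turn from the pose commanded when the call began; what a row does not reach only later rows make up. A row lasts 1/8 s, in which the tool goes at most 62.5 mm and 10.7 degrees, less where a joint would pass 70% of its speed; a pose out of reach is approached as far as the arm can. A call with a gripper value outside its range is refused whole. The fingers move at their own pace and stop on an object; "force" is the grip in N (left out, the last holds). Time passes only in rows, so rows that repeat a pose let the fingers close. It gives the time, the measured TCP pose, the force and the opening at its end, in the units of the state.
- bot.read_state(): the state, without advancing time (a new reading comes with each control period).
- bot.read_camera(name): name is "scene" or "top"; returns a dict with "frame" (384x512x3 uint8, blue, green, red), "mtx" (3x3 intrinsics, pixels), "R" (3x3) and "t" (3): a world point X has camera coordinates R X + t. Camera axes: x right, y down, z forward; pixel columns grow to the right and rows downward; lengths in m; the calibration is good to about 2 mm. A picture is of the moment at which its call begins. There is no depth.
- bot.finish_job(): hands the job in, once; it reports no verdict.
The state is a dict: "time": time; "q": joint angles; "joint_vel": joint speeds; "joint_torque": joint torques, N m; "tool_pos": TCP position; "tcp_rot": TCP orientation; "wrist_force": force on the tool from outside, world axes, zero at the start; "torque": the same for the moment, N m; "width": opening from 0.0 (shut) to 1.0 (fully open).
Only numpy, scipy, OpenCV 4.12 (cv2) and the standard library are available. Lean on these libraries where they do the work, as an engineer would, in place of code of your own. Each camera call takes 0.05 s, during which the arm holds its last target. There are 200 camera calls.

## Task

Find the weight of the small packet on the mail balance: stand weights from the tray gently on the empty pan, adding until the beam floats level with the pointer inside the dark centre band. Leave the packet in its pan and the weights you do not need standing in the tray, do not push on the balance, and do not disturb the other things on the desk.

Things in the scene. Friction and masses are not known exactly. Their poses are not given: they have to be found in the camera images.
- balance: Two-pan hanging balance, fixed. Origin: underside centre of its base plate (150 x, 320 y, 22 high). Its x axis points away from the robot, y along the beam to the packet's end. Column 20 diameter at the origin, fork 34 x 30 on top. On both sides of it a white plate (84 wide, x = 37, -37, top 60 high) with a dark centre band 16 wide, over which the pointers' tips move.
- beam_mid (a point): The beam's pivot on the column, 300 above the desk. The beam (10 thick, 12 high, 310 long, truss 30 high on it) runs along the balance's y; the pans hang from end bearings (40 x, 14 y, 18 high) at y = +140 (packet) and -140 (weights). Two pointers with disc bobs (44 diameter, 16 thick, 188 below) hang from the pivot at x = +26 and -26, tips 242 below.
- beam (a joint): Beam angle, 0 = level, positive = weights' end down. Stops at -0.16 and +0.16 (pan 22 mm from its level height). Between them the heavy bobs make it lean in proportion: 0.0018 rad per gram by which the weights' side is heavier, so 90 g or more out of balance rests it on a stop. Period about 1 s, settles in about 2 s. Pointer inside the dark band within about 0.034 either way.
- weight_pan (a point): Floor centre of the empty pan for the weights (z: pan's normal), 82 above the desk at the start, 60 when level. Dish: flat floor 112 across, rim 124 across and 6 higher. It hangs from the beam's end (240 above, swings freely) by a 4 mm wire bow in the beam's plane: uprights 61 either side of the centre, top 28 below the beam. Beam and bow bar the way from straight above; lean in from the front.
- packet_pan (a point): Floor centre of the packet's pan, an equal dish and bow at the beam's other end.
- packet: Small brown cardboard packet with a paper band, 62 x 80 x 36 high, lying in its pan; origin at the centre of its underside. Its weight is unknown, somewhere from 225 to 360 g.
- tray: Shallow wooden tray, fixed, 150 x 150, floor 8 above the desk, rim 6 thick and 13 high. Origin: centre of its underside, z up. The four weights stand in it about 62 apart, in any order. It stands to the left or the right of the balance.
- w200: 200 g weight, plain steel cylinder 28 diameter and 32 high with a narrower knob on top (16 diameter), 46 high over all. Origin: centre of its underside, z up.
- w100: 100 g weight, plain steel cylinder 23 diameter and 24 high with a knob (13 diameter), 36 high over all. Origin: centre of its underside.
- w50: 50 g weight, plain steel cylinder 18 diameter and 20 high with a knob (11 diameter), 30 high over all. Origin: centre of its underside.
- w20: 20 g weight, plain steel cylinder 12 diameter and 19 high with a knob (9 diameter), 28 high over all. Origin: centre of its underside.
- tape: Bystander: black tape dispenser 150 x 56 x 82 high, on the other side of the balance from the tray; origin under its centre.
- stapler: Bystander: black stapler 140 (x) x 36 x 45 high; origin under its centre.
- stone: Bystander: grey stone paperweight, 68 across, 38 high; origin under its centre.
- stamp: Bystander: self-inking office stamp standing up, 44 x 32 x 72 high; origin under its centre.
- calculator: Bystander: grey calculator lying flat, 120 (x) x 76 x 16 high; origin under its centre.
- mug: Bystander: white mug 80 across, 92 high, handle to its +y side (reaching 70 from the centre); origin under its centre.
- pen_cup: Bystander: dark metal pen cup 76 across, 100 high, with pens and a ruler to 210 high; origin under its centre.
- glue: Bystander: glue stick standing up, 28 across, 84 high; origin under its centre.

How it is judged:
By the outcome, as a careful person would: the job done as asked, in the order asked, and still so for the second after the job is handed in, with the robot touching nothing.
It also fails if it takes over 72 s, if anything falls off the work surface, if the arm or the gripper's body presses on something with over 40 N, if the wrist force passes 120 N, or if a joint passes its speed limit or range.

## Working session

There is one attempt and no reset: what is moved stays moved. The work goes in short steps, Python scripts to look and compute and a tool call to move; the robot and the scene stay as the last step left them, time stands still between calls to the robot, and variables do not carry over. Pictures are saved under pics/ and viewed, about 8 in all and at most 12, crops included, and the job is handed in when it is done.

Besides the shell and the picture viewer there is one more tool, called after "Request:" as a command line: name --argument value ..., lists and objects as JSON in quotes. drive_tool: Moves the arm, as the interface text tells. Its arguments: {"type":"object","properties":{"deltas":{"type":"array"},"force":{"type":"number"}},"required":["deltas"]}

```bash
ls; mkdir -p pics; python3 - <<'E'
from workcell import bot
import cv2,numpy as np
for n in("scene","top"):
    c=bot.read_camera(n);cv2.imwrite(f"pics/{n}0.png",cv2.resize(c["frame"],None,fx=1.5,fy=1.5,interpolation=cv2.INTER_CUBIC))
    print(n,c["mtx"].tolist(),(-c["R"].T@c["t"]).round(3),c["R"].round(3).tolist())
print(bot.read_state())
E
```

```text
pics
scene [[495.1843352938278, 0.0, 261.2198885947706], [0.0, 495.1843352938278, 191.43971016799586], [0.0, 0.0, 1.0]] [ 1.346 -0.428  1.173] [[0.482, 0.876, 0.018], [0.648, -0.343, -0.68], [-0.59, 0.339, -0.733]]
top [[347.11044962407016, 0.0, 253.13644674676127], [0.0, 347.11044962407016, 187.1105572135472], [0.0, 0.0, 1.0]] [0.394 0.004 1.132] [[0.027, -1.0, -0.01], [-0.985, -0.025, -0.172], [0.171, 0.014, -0.985]]
{'time': 0.1, 'q': array([-1.31290852e+00,  2.64706040e-01,  1.60523754e+00, -2.15433144e-05,
        1.27371779e+00, -3.68870816e-02]), 'joint_vel': array([-0.00201323, -0.0015047 , -0.00276556,  0.00164732, -0.00136194,
       -0.00149069]), 'joint_torque': array([-4.71125386e-04, -5.16709936e+01, -3.68590021e+01, -9.69471262e-05,
        6.35670352e-03,  6.95556849e-06]), 'tool_pos': array([ 0.19593376, -0.6452413 ,  0.23006746]), 'tcp_rot': array([-3.10549883e+00, -4.61064926e-01,  3.90240092e-04]), 'wrist_force': array([ 0.09946955, -0.39598927,  0.60165213]), 'torque': array([ 0.04140294, -0.02242364, -0.02727405]), 'width': 0.9988372541140083}
```

View pics/scene0.png

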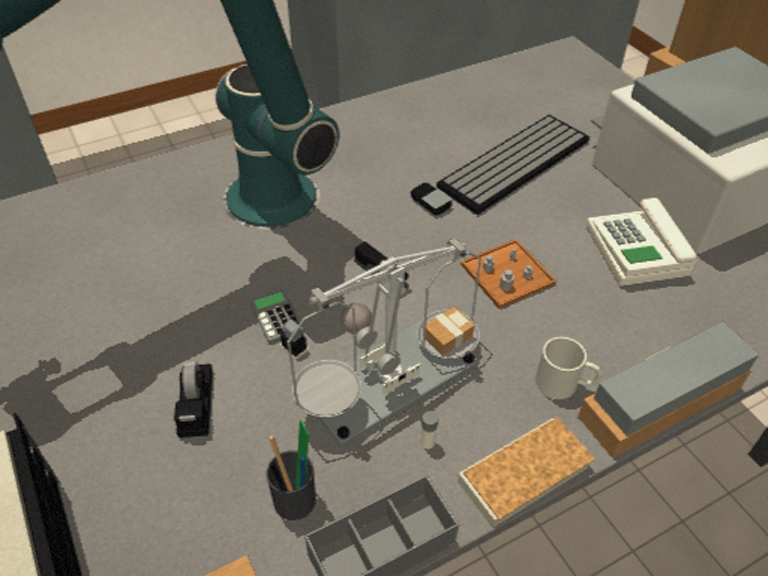

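View pics/top0.png

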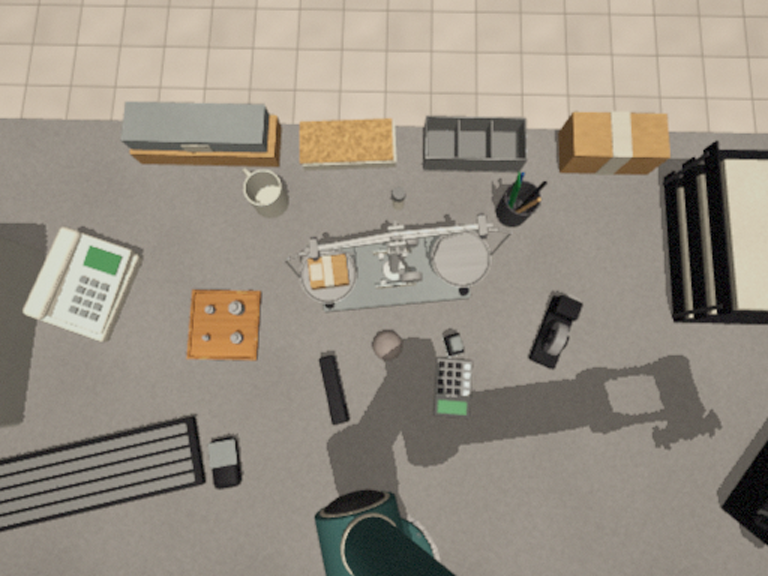

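The scene picture shows the tray at (508,272), right of the picture, with the balance in the middle and its empty pan at (326,388). In the top picture the tray is at (224,325) and the weight pan at (460,258). I'll enlarge both.

```bash
cat > h.py <<'E'
from workcell import bot
import cv2,numpy as np
def cam(n):
    return bot.read_camera(n)
def crop(c,x0,y0,w,h,f): return cv2.resize(c["frame"][y0:y0+h,x0:x0+w],None,fx=f,fy=f,interpolation=cv2.INTER_CUBIC)
def ray(c,u,v,z):
    d=c["R"].T@np.linalg.solve(c["mtx"],[u,v,1.]);o=-c["R"].T@c["t"]
    return (o+d*(z-o[2])/d[2])
def proj(c,X):
    p=c["mtx"]@(c["R"]@np.asarray(X,float)+c["t"]);return p[:2]/p[2]
E
python3 - <<'E'
from h import *
t=cam("top");s=cam("scene")
a=crop(t,122,188,56,56,7);b=crop(s,300,152,80,56,7)[:, :408]
b=crop(s,304,154,72,56,5)
im=np.zeros((600,800,3),np.uint8)
im[:392,:392]=a;im[:280,400:760]=b
cv2.imwrite("pics/tray.png",im)
a=crop(t,185,140,160,70,5);cv2.imwrite("pics/baltop.png",a)
a=crop(s,185,150,150,150,4);cv2.imwrite("pics/balsc.png",a)
E
```

```text
(no output)
```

View pics/tray.png

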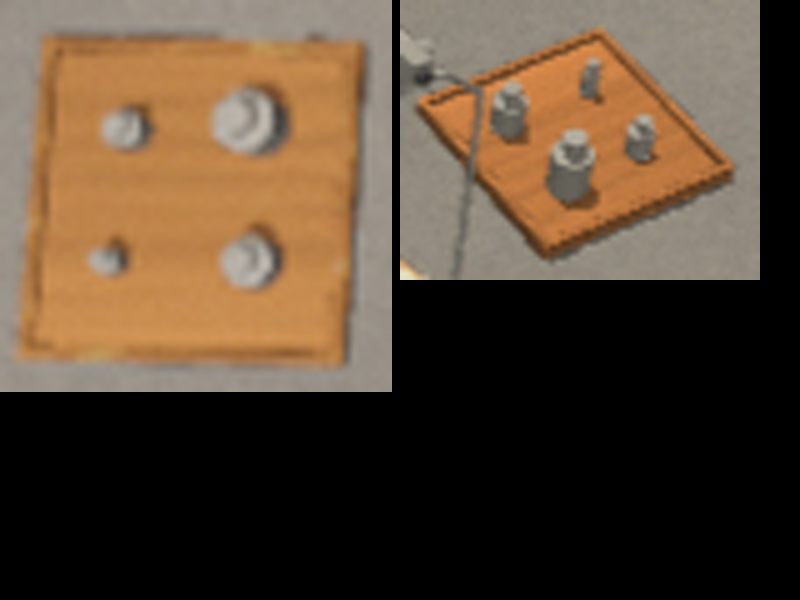

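View pics/baltop.png

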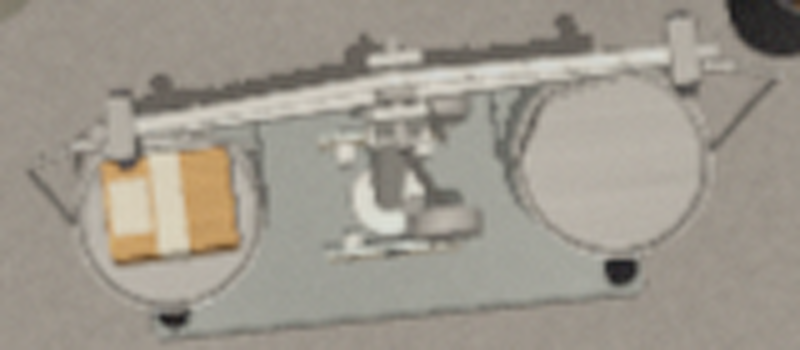

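View pics/balsc.png

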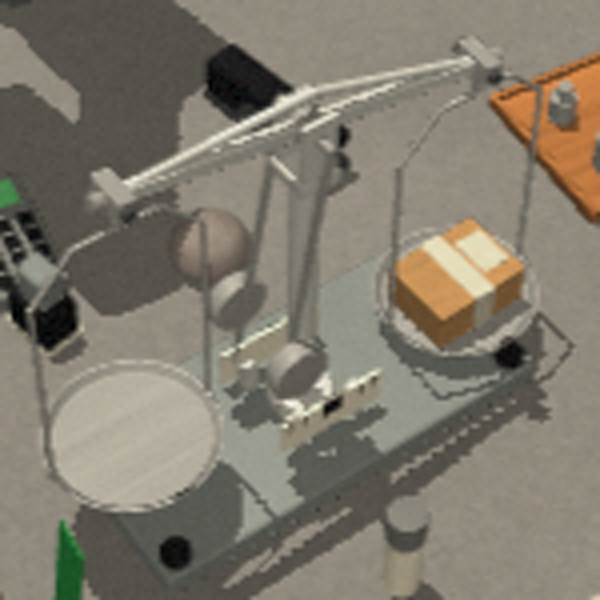

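Tray crop: w200 is at (250,122), w100 at (250,260), w50 at (125,128) and w20 at (107,258). The weight pan rim centre is at (614,162) in the top crop and (133,436) in the scene crop. The weight end is up on its stop.

```bash
python3 - <<'E'
from h import *
t=cam("top");s=cam("scene")
def o(x0,y0,f,p): return x0+(p[0]+.5)/f-.5,y0+(p[1]+.5)/f-.5
# knob-top z: tray floor 8
W={'w200':((244,116),(175,136),54,(251,124),40),'w100':((247,256),(111,90),44,(251,262),32),'w50':((122,126),(242,122),38,(126,129),28),'w20':((106,257),(192,62),36,(108,260),27)}
for k,(a,b,z,c,zc) in W.items():
    print(k,ray(t,*o(122,188,7,a),z/1e3)[:2].round(4),ray(t,*o(122,188,7,c),zc/1e3)[:2].round(4),ray(s,*o(304,154,5,b),z/1e3)[:2].round(4))
print('traycorners',[ray(t,*o(122,188,7,p),.013)[:2].round(4) for p in((42,38),(361,42),(342,362),(20,357))])
print('wpan',ray(t,*o(185,140,5,(614,163)),.088),ray(s,*o(185,150,4,(133,436)),.088))
print('ppan',ray(t,*o(185,140,5,(169,213)),.044),ray(s,*o(185,150,4,(460,291)),.044))
print('endW',ray(t,*o(185,140,5,(683,38)),.325+.009),ray(s,*o(185,150,4,(115,180)),.331))
print('endP',ray(t,*o(185,140,5,(121,110)),.278+.009),ray(s,*o(185,150,4,(480,48)),.287))
E
```

```text
w200 [0.5194 0.3208] [0.5174 0.3215] [0.5189 0.3278]
w100 [0.4576 0.3177] [0.4556 0.3191] [0.4578 0.3217]
w50 [0.5152 0.3807] [0.515  0.3822] [0.517  0.3842]
w20 [0.4559 0.3837] [0.4551 0.3858] [0.4547 0.3892]
traycorners [array([0.5584, 0.4303]), array([0.5603, 0.2807]), array([0.4124, 0.2795]), array([0.4107, 0.4273])]
wpan [ 0.62591811 -0.14683176  0.088     ] [ 0.63134209 -0.14482134  0.088     ]
ppan [0.59602145 0.1305841  0.044     ] [0.59861946 0.13432472 0.044     ]
endW [ 0.63285131 -0.14414221  0.334     ] [ 0.62514565 -0.14081374  0.331     ]
endP [0.60277527 0.12864804 0.287     ] [0.59267915 0.13199234 0.287     ]
```

```bash
cat >> h.py <<'E'
from scipy.spatial.transform import Rotation as Ro
def delta(pos,yaw,tilt):
    """cm/deg from the measured pose to a TCP pose: tilt leaning in along heading yaw (rad), tilt deg"""
    s=bot.read_state();b=np.array([-np.sin(yaw),np.cos(yaw),0])
    R=Ro.from_rotvec(-np.radians(tilt)*b)*Ro.from_euler('z',yaw)*Ro.from_rotvec([np.pi,0,0])
    print("off cm",((np.array(pos)-s["tool_pos"])*100).round(2),"ang",np.degrees((R*Ro.from_rotvec(s["tcp_rot"]).inv()).as_rotvec()).round(2),
     "q",s["q"].round(2),"t",s["time"],"pos",s["tool_pos"].round(4),"w",s["width"],"f",s["wrist_force"].round(2))
E
python3 -c "
from h import *
delta([.46,-.30,.26],.108,40)"
```

```text
off cm [26.39 34.56  2.92] ang [  7.97 -39.25 -10.28] q [-1.31  0.26  1.6  -0.    1.27 -0.04] t 0.3 pos [ 0.1961 -0.6456  0.2308] w 1.0001132866005489 f [0.43 0.49 0.79]
```

Request:
drive_tool --deltas '[{"hand":0.6,"offset":[26.4,34.6,3],"angular":[8,-39.2,-10.3]},{"hand":0.6,"offset":[26.4,34.6,3],"angular":[8,-39.2,-10.3]},{"hand":0.6,"offset":[26.4,34.6,3],"angular":[8,-39.2,-10.3]},{"hand":0.6,"offset":[26.4,34.6,3],"angular":[8,-39.2,-10.3]},{"hand":0.6,"offset":[26.4,34.6,3],"angular":[8,-39.2,-10.3]},{"hand":0.6,"offset":[26.4,34.6,3],"angular":[8,-39.2,-10.3]},{"hand":0.6,"offset":[26.4,34.6,3],"angular":[8,-39.2,-10.3]},{"hand":0.6,"offset":[26.4,34.6,3],"angular":[8,-39.2,-10.3]}]' --force 30

```text
time: 1.3
tool_pos: [0.4618, -0.2955, 0.2619]
tcp_rot: [-2.912, -0.168, -1.06]
wrist_force: [-0.7, 0.3, -0.4]
width: 0.603
```

```bash
python3 -c "
from h import *
delta([.47,.322,.2],.25,40)"
```

```text
off cm [ 0.82 61.75 -6.19] ang [0.03 0.01 7.75] q [-0.99 -0.24  2.21  0.77  0.97  0.08] t 1.3 pos [ 0.4618 -0.2955  0.2619] w 0.6026019225143373 f [-0.72  0.28 -0.42]
```

Request:
drive_tool --deltas '[{"hand":0.6,"offset":[0.8,45,-2],"angular":[0,0,11]},{"hand":0.6,"offset":[0.8,45,-2],"angular":[0,0,11]},{"hand":0.6,"offset":[0.8,45,-2],"angular":[0,0,11]},{"hand":0.6,"offset":[0.8,45,-2],"angular":[0,0,11]},{"hand":0.6,"offset":[0.8,45,-2],"angular":[0,0,11]},{"hand":0.6,"offset":[0.8,45,-2],"angular":[0,0,11]},{"hand":0.6,"offset":[0.8,45,-2],"angular":[0,0,11]},{"hand":0.6,"offset":[0.8,45,-2],"angular":[0,0,11]}]'

```text
time: 2.3
tool_pos: [0.4682, 0.1513, 0.2418]
tcp_rot: [-2.828, -0.428, -1.03]
wrist_force: [0.3, -0.7, -0.2]
width: 0.601
```

```bash
python3 -c "
from h import *
delta([.47,.31,.15],.3,40)"
```

```text
off cm [ 0.18 15.87 -9.18] ang [0.02 0.03 0.  ] q [ 0.23 -0.56  2.45  0.08  0.56  1.45] t 2.3 pos [0.4682 0.1513 0.2418] w 0.6010441918376115 f [ 0.3  -0.73 -0.17]
```

Request:
drive_tool --deltas '[{"hand":0.5,"offset":[1.0,16,-12],"angular":[0,0,0]},{"hand":0.5,"offset":[1.0,16,-16],"angular":[0,0,0]},{"hand":0.5,"offset":[1.0,16,-16],"angular":[0,0,0]},{"hand":0.5,"offset":[1.0,16,-16],"angular":[0,0,0]},{"hand":0.5,"offset":[1.0,16,-16],"angular":[0,0,0]}]'

```text
time: 2.92
tool_pos: [0.4834, 0.2975, 0.0958]
tcp_rot: [-2.829, -0.457, -0.964]
wrist_force: [0.1, 0.1, -0.9]
width: 0.501
```

```bash
python3 -c "
from h import *
delta([.5266,.3267,.020],.3,40)
t=cam('top');s=cam('scene');im=np.zeros((480,800,3),np.uint8)
im[:392,:392]=crop(t,122,188,56,56,7);im[:480,400:800]=crop(s,304,134,80,96,5);cv2.imwrite('pics/a.png',im)"
```

```text
off cm [ 4.32  2.92 -7.58] ang [-0.06 -2.38 -1.47] q [ 0.6  -0.09  2.43 -0.76  0.23  2.55] t 2.925 pos [0.4834 0.2975 0.0958] w 0.5009122850367198 f [ 0.08  0.11 -0.88]
```

View pics/a.png

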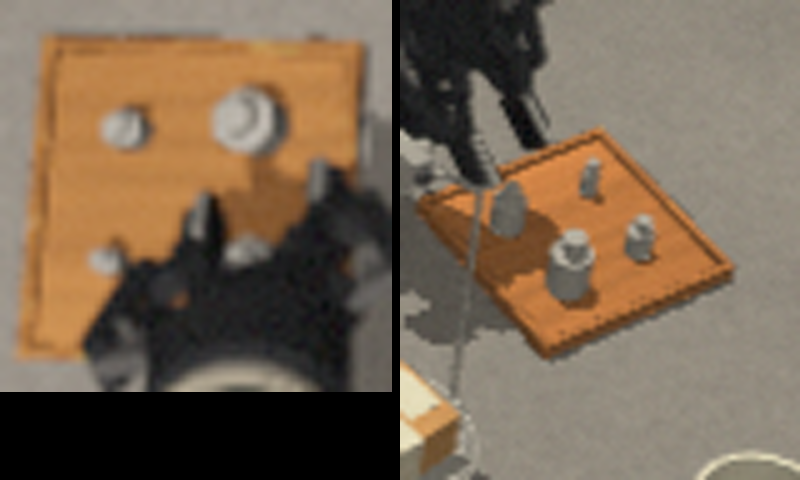

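The picture shows the fingers in front of w200 with all weights undisturbed. Joint 6 is at its limit, so I'll switch to a radial heading (yaw 0.55) with a 35° tilt.

```bash
python3 -c "
from h import *
delta([.4856,.304,.0855],.55,35)
delta([.5248,.3282,.020],.55,35)"
```

```text
off cm [ 0.1   0.65 -1.15] ang [-2.05  2.18 13.1 ] q [ 0.6  -0.1   2.42 -0.76  0.23  2.55] t 3.025 pos [0.4846 0.2975 0.097 ] w 0.4995145409763887 f [0.03 0.   0.6 ]
off cm [ 4.02  3.07 -7.7 ] ang [-2.05  2.18 13.1 ] q [ 0.6  -0.1   2.42 -0.76  0.23  2.55] t 3.025 pos [0.4846 0.2975 0.097 ] w 0.4995145409763887 f [0.03 0.   0.6 ]
```

Request:
drive_tool --deltas '[{"hand":0.5,"offset":[0.1,0.6,0],"angular":[-2,2.2,13.1]},{"hand":0.5,"offset":[0.1,0.6,0],"angular":[-2,2.2,13.1]},{"hand":0.5,"offset":[0.1,0.6,0],"angular":[-2,2.2,13.1]},{"hand":0.5,"offset":[0.1,0.6,0],"angular":[-2,2.2,13.1]}]'

```text
time: 3.52
tool_pos: [0.4849, 0.3013, 0.0987]
tcp_rot: [-2.749, -0.754, -0.868]
wrist_force: [0.1, -0.5, 0.8]
width: 0.499
```

```bash
python3 -c "
from h import *
delta([.4856,.304,.0855],.55,35)
delta([.5248,.3282,.020],.55,35)"
```

```text
off cm [ 0.07  0.27 -1.32] ang [-0.14  0.01  0.81] q [ 0.5  -0.1   2.4   0.1   0.23  1.44] t 3.525 pos [0.4849 0.3013 0.0987] w 0.49855829453911943 f [ 0.07 -0.5   0.83]
off cm [ 3.99  2.69 -7.87] ang [-0.14  0.01  0.81] q [ 0.5  -0.1   2.4   0.1   0.23  1.44] t 3.525 pos [0.4849 0.3013 0.0987] w 0.49855829453911943 f [ 0.07 -0.5   0.83]
```

Good; the commanded pose now matches. Descend along the tool axis and grip.

Request:
drive_tool --deltas '[{"hand":0.5,"offset":[0.1,0.3,-1.3],"angular":[0,0,0.8]},{"hand":0.5,"offset":[2,1.4,-4.5],"angular":[0,0,0.8]},{"hand":0.5,"offset":[3,2.0,-6.2],"angular":[0,0,0.8]},{"hand":0.5,"offset":[4,2.7,-7.9],"angular":[0,0,0.8]},{"hand":0.5,"offset":[4,2.7,-7.9],"angular":[0,0,0.8]},{"hand":0.2,"offset":[4,2.7,-7.9],"angular":[0,0,0.8]},{"hand":0.2,"offset":[4,2.7,-7.9],"angular":[0,0,0.8]},{"hand":0.2,"offset":[4,2.7,-7.9],"angular":[0,0,0.8]}]' --force 30

```text
time: 4.53
tool_pos: [0.5242, 0.3293, 0.0195]
tcp_rot: [-2.741, -0.772, -0.865]
wrist_force: [-0.2, -1.6, 1.4]
width: 0.314
```

```bash
python3 -c "
from h import *
delta([.5248,.3282,.020],.55,35)"
```

```text
off cm [ 0.06 -0.11  0.05] ang [-0.13  0.01 -0.  ] q [0.51 0.16 2.34 0.7  0.04 0.84] t 4.525 pos [0.5242 0.3293 0.0195] w 0.3142494673362542 f [-0.19 -1.61  1.37]
```

Request:
drive_tool --deltas '[{"hand":0.2,"offset":[0,0,4],"angular":[0,0,0]},{"hand":0.2,"offset":[0,0,9],"angular":[0,0,0]},{"hand":0.2,"offset":[0,0,14],"angular":[0,0,0]},{"hand":0.2,"offset":[0,-3,18],"angular":[0,0,-5]},{"hand":0.2,"offset":[0,-8,18],"angular":[0,0,-10]},{"hand":0.2,"offset":[-1,-13,18],"angular":[0,0,-15]},{"hand":0.2,"offset":[-1,-18,18],"angular":[0,0,-20]},{"hand":0.2,"offset":[-1,-23,18],"angular":[0,0,-25]}]' --force 30

```text
time: 5.52
tool_pos: [0.5129, 0.0979, 0.1983]
tcp_rot: [-2.959, -0.164, -0.932]
wrist_force: [1.8, 0.1, -1.8]
width: 0.315
```

```bash
python3 -c "
from h import *
delta([.5,-.15,.2],.1,35)"
```

```text
off cm [ -1.29 -24.79   0.17] ang [-0.09 -0.03 -0.65] q [ 0.16 -0.38  2.39 -0.05  0.52  1.65] t 5.525 pos [0.5129 0.0979 0.1983] w 0.3147293400261101 f [ 1.84  0.08 -1.82]
```

Request:
drive_tool --deltas '[{"hand":0.2,"offset":[-1,-6,0],"angular":[0,0,-0.6]},{"hand":0.2,"offset":[-1,-12,0],"angular":[0,0,-0.6]},{"hand":0.2,"offset":[-1,-18,0],"angular":[0,0,-0.6]},{"hand":0.2,"offset":[-1,-23,-1],"angular":[0,0,-0.6]},{"hand":0.2,"offset":[-0.5,-25.6,-5],"angular":[0,0,-0.6]},{"hand":0.2,"offset":[0,-25.6,-6.8],"angular":[0,0,-0.6]},{"hand":0.2,"offset":[0,-25.6,-6.8],"angular":[0,0,-0.6]}]'

```text
time: 6.4
tool_pos: [0.5121, -0.156, 0.128]
tcp_rot: [-2.961, -0.149, -0.926]
wrist_force: [-0.6, 0.8, -1.3]
width: 0.313
```

```bash
python3 -c "
from h import *
delta([.646,-.143,.13],.1,35)
t=cam('top');s=cam('scene');im=np.zeros((600,800,3),np.uint8)
im[:400,:400]=crop(t,270,130,80,80,5);im[:600,400:800]=crop(s,180,150,100,150,4);cv2.imwrite('pics/b.png',im)"
```

```text
off cm [13.39  1.3   0.2 ] ang [-0.28 -0.26 -0.14] q [-0.58 -0.18  2.39  0.75  0.56  0.32] t 6.4 pos [ 0.5121 -0.156   0.128 ] w 0.3127596899156003 f [-0.64  0.78 -1.33]
```

View pics/b.png

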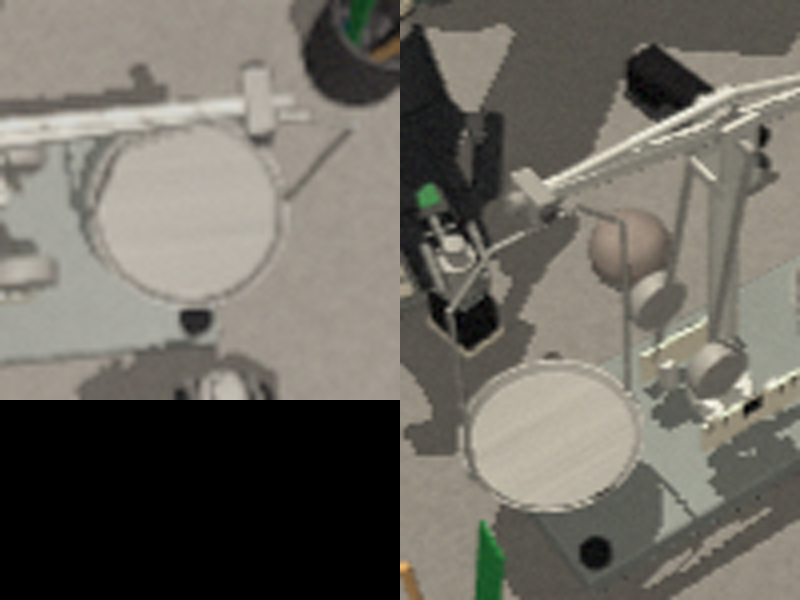

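The weight is held upright in front of the pan at (225,385), with pan centre at (188,212) in the top crop. Path is clear, so I'm going in.

Request:
drive_tool --deltas '[{"hand":0.2,"offset":[3,0.3,0.2],"angular":[0,0,0]},{"hand":0.2,"offset":[7,0.7,0.2],"angular":[0,0,0]},{"hand":0.2,"offset":[11,1.1,0.2],"angular":[0,0,0]},{"hand":0.2,"offset":[13.4,1.3,-0.5],"angular":[0,0,0]},{"hand":0.2,"offset":[13.4,1.3,-2],"angular":[0,0,0]},{"hand":0.2,"offset":[13.4,1.3,-3],"angular":[0,0,0]},{"hand":0.2,"offset":[13.4,1.3,-3.3],"angular":[0,0,0]},{"hand":0.2,"offset":[13.4,1.3,-3.3],"angular":[0,0,0]}]'

```text
time: 7.5
tool_pos: [0.648, -0.1435, 0.0981]
tcp_rot: [-2.961, -0.152, -0.935]
wrist_force: [-1.6, -0.4, -1.4]
width: 0.311
```

```bash
python3 -c "
from h import *
delta([.646,-.143,.0935],.1,35)
s=cam('scene');cv2.imwrite('pics/c.png',crop(s,180,150,150,150,4))"
```

```text
off cm [-0.2   0.05 -0.46] ang [-0.12  0.03 -0.18] q [-0.4   0.11  2.19  0.79  0.4   0.4 ] t 7.5 pos [ 0.648  -0.1435  0.0981] w 0.31105213726593944 f [-1.59 -0.38 -1.39]
```

View pics/c.png

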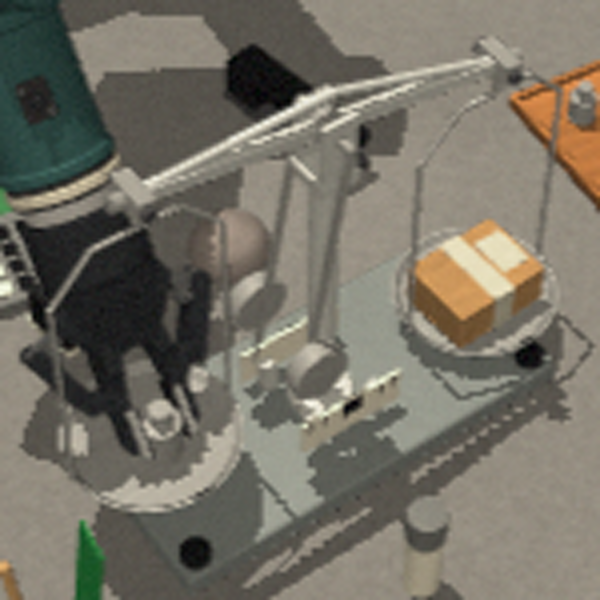

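The weight is inside the pan near its centre at (160,425), clear of the bow on both sides. Lower the last mm and release.

Request:
drive_tool --deltas '[{"hand":0.2,"offset":[0,0,-0.2],"angular":[0,0,0]},{"hand":0.2,"offset":[0,0,-0.4],"angular":[0,0,0]},{"hand":0.2,"offset":[0,0,-0.4],"angular":[0,0,0]}]'

```text
time: 7.92
tool_pos: [0.6482, -0.1437, 0.0938]
tcp_rot: [-2.961, -0.152, -0.934]
wrist_force: [-0.8, -0.3, -1.3]
width: 0.31
```

```bash
python3 -c "
from h import *
delta([.646,-.143,.0935],.1,35)"
```

```text
off cm [-0.22  0.07 -0.03] ang [-0.12  0.02 -0.17] q [-0.4   0.12  2.19  0.81  0.4   0.38] t 7.925 pos [ 0.6482 -0.1437  0.0938] w 0.3103070609760169 f [-0.76 -0.28 -1.32]
```

Request:
drive_tool --deltas '[{"hand":0.2,"offset":[0,0,-0.1],"angular":[0,0,0]},{"hand":0.2,"offset":[0,0,-0.2],"angular":[0,0,0]},{"hand":0.2,"offset":[0,0,-0.2],"angular":[0,0,0]},{"hand":0.34,"offset":[0,0,-0.2],"angular":[0,0,0]},{"hand":0.38,"offset":[0,0,-0.2],"angular":[0,0,0]},{"hand":0.45,"offset":[0,0,-0.2],"angular":[0,0,0]},{"hand":0.48,"offset":[0,0,-0.2],"angular":[0,0,0]}]'

```text
time: 8.8
tool_pos: [0.6482, -0.1436, 0.0918]
tcp_rot: [-2.961, -0.152, -0.934]
wrist_force: [0.3, -0.3, -0.2]
width: 0.485
```

```bash
python3 -c "
from h import *
delta([.646,-.143,.0935],.1,35)"
```

```text
off cm [-0.22  0.06  0.17] ang [-0.12  0.02 -0.18] q [-0.4   0.12  2.19  0.81  0.4   0.37] t 8.8 pos [ 0.6482 -0.1436  0.0918] w 0.48451988595648304 f [ 0.32 -0.27 -0.23]
```

Request:
drive_tool --deltas '[{"hand":0.48,"offset":[-1.5,-0.15,0.8],"angular":[0,0,0]},{"hand":0.48,"offset":[-4.5,-0.45,2.5],"angular":[0,0,0]},{"hand":0.48,"offset":[-9,-0.9,4.5],"angular":[0,0,0]},{"hand":0.48,"offset":[-14,-1.4,8],"angular":[0,0,0]},{"hand":0.48,"offset":[-14,-1.4,9],"angular":[0,0,0]},{"hand":0.48,"offset":[-14,3,10],"angular":[0,0,4]},{"hand":0.48,"offset":[-14,8,10],"angular":[0,0,8]},{"hand":0.48,"offset":[-14,14,10],"angular":[0,0,12]}]'

```text
time: 9.8
tool_pos: [0.5085, -0.0029, 0.1923]
tcp_rot: [-2.873, -0.452, -0.908]
wrist_force: [0.9, 0.4, -0.6]
width: 0.481
```

```bash
python3 -c "
from h import *
delta([.42,.30,.2],.6,35)
s=cam('scene');cv2.imwrite('pics/d.png',crop(s,180,150,150,150,4))"
```

```text
off cm [-8.85 30.29  0.77] ang [-0.12  0.03 16.48] q [-0.28 -0.36  2.4   0.55  0.66  0.62] t 9.8 pos [ 0.5085 -0.0029  0.1923] w 0.4814336889595779 f [ 0.87  0.4  -0.57]
```

View pics/d.png

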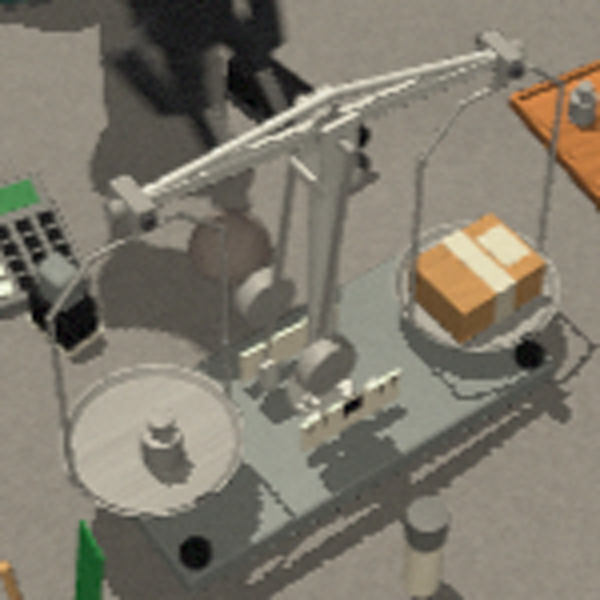

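```bash
cat >> h.py <<'E'
def bobp(c,th,L=.188,x=.034):
    ex=np.array([.994,.108,0]);ey=np.array([-.108,.994,0]);P=np.array([.613,-.0065,.300])
    return proj(c,P+x*ex+L*(np.sin(th)*ey-np.cos(th)*np.array([0,0,1])))
def angle(c):
    "beam angle by matching the front bob against c.png (stop, -0.16)"
    ref=cv2.imread('pics/c.png')[335:402,282:355]
    now=crop(c,180,150,150,150,4)[320:420,240:470]
    m=cv2.matchTemplate(now,ref,cv2.TM_CCOEFF_NORMED);_,v,_,(x,y)=cv2.minMaxLoc(m)
    dx=(x+240-282)/4;dy=(y+320-335)/4
    ths=np.linspace(-.16,.16,321);p0=bobp(c,-.16)
    e=[np.hypot(*(bobp(c,t)-p0-[dx,dy])) for t in ths]
    return round(float(ths[np.argmin(e)]),4),round(min(e),2),round(v,3),(dx,dy)
E
python3 -c "
from h import *
for i in range(4):
    c=cam('scene');print(angle(c))
print(bobp(c,-.16),bobp(c,0))"
```

```text
(-0.135, np.float64(0.15), 0.783, (1.5, -0.5))
(-0.135, np.float64(0.15), 0.787, (1.5, -0.5))
(-0.135, np.float64(0.15), 0.785, (1.5, -0.5))
(-0.129, np.float64(0.04), 0.786, (1.75, -0.75))
[258.55924099 241.60708912] [267.67505371 237.12954408]
```

The reading says −0.13 rad, about 73 g short, so the packet is near 273 g. That calls for w50 and w20. Back to the tray for w50.

Request:
drive_tool --deltas '[{"hand":0.38,"offset":[0,6,1],"angular":[0,0,3]},{"hand":0.38,"offset":[0,12,1],"angular":[0,0,6]},{"hand":0.38,"offset":[0,18,0],"angular":[0,0,10]},{"hand":0.38,"offset":[-1,24,-2],"angular":[0,0,14]},{"hand":0.38,"offset":[-2,30,-4],"angular":[0,0,17.5]},{"hand":0.38,"offset":[-2,36,-7],"angular":[0,0,17.5]},{"hand":0.38,"offset":[-2,36.6,-10],"angular":[0,0,17.5]},{"hand":0.38,"offset":[-2,36.6,-10],"angular":[0,0,17.5]}]'

```text
time: 11.05
tool_pos: [0.4866, 0.3608, 0.0873]
tcp_rot: [-2.703, -0.861, -0.84]
wrist_force: [0.6, -1.4, -0.3]
width: 0.377
```

```bash
python3 -c "
from h import *
delta([.487,.363,.074],.62,35)
delta([.520,.386,.0165],.62,35)
for i in range(2):print(angle(cam('scene')))"
```

```text
off cm [ 0.04  0.22 -1.33] ang [ 0.15 -0.43  0.13] q [ 0.59 -0.    2.33  0.1   0.21  1.45] t 11.05 pos [0.4866 0.3608 0.0873] w 0.3769326605164072 f [ 0.63 -1.38 -0.3 ]
off cm [ 3.34  2.52 -7.08] ang [ 0.15 -0.43  0.13] q [ 0.59 -0.    2.33  0.1   0.21  1.45] t 11.05 pos [0.4866 0.3608 0.0873] w 0.3769326605164072 f [ 0.63 -1.38 -0.3 ]
(-0.135, np.float64(0.15), 0.787, (1.5, -0.5))
(-0.135, np.float64(0.15), 0.792, (1.5, -0.5))
```

Request:
drive_tool --deltas '[{"hand":0.38,"offset":[0.5,0.5,-2.5],"angular":[0,-0.3,0]},{"hand":0.38,"offset":[1.5,1.2,-4.5],"angular":[0,-0.3,0]},{"hand":0.38,"offset":[3.2,2.3,-6.3],"angular":[0,-0.3,0]},{"hand":0.38,"offset":[3.2,2.3,-6.3],"angular":[0,-0.3,0]},{"hand":0.38,"offset":[3.2,2.3,-6.3],"angular":[0,-0.3,0]}]'

```text
time: 11.78
tool_pos: [0.5213, 0.3847, 0.0304]
tcp_rot: [-2.697, -0.859, -0.861]
wrist_force: [1.0, -0.3, -0.3]
width: 0.382
```

```bash
python3 -c "
from h import *
delta([.520,.386,.0165],.62,35)"
```

```text
off cm [-0.13  0.13 -1.39] ang [-0.18  0.34  0.22] q [0.59 0.18 2.28 0.24 0.06 1.31] t 11.775 pos [0.5213 0.3847 0.0304] w 0.3821138614949852 f [ 1.   -0.34 -0.28]
```

Request:
drive_tool --deltas '[{"hand":0.38,"offset":[-0.1,0.1,-0.8],"angular":[0,0.3,0]},{"hand":0.38,"offset":[-0.1,0.1,-1.4],"angular":[0,0.3,0]},{"hand":0.38,"offset":[-0.1,0.1,-1.4],"angular":[0,0.3,0]},{"hand":0.1,"offset":[-0.1,0.1,-1.4],"angular":[0,0.3,0]},{"hand":0.1,"offset":[-0.1,0.1,-1.4],"angular":[0,0.3,0]},{"hand":0.1,"offset":[-0.1,0.1,-1.4],"angular":[0,0.3,0]}]' --force 25

```text
time: 12.52
tool_pos: [0.5199, 0.3868, 0.016]
tcp_rot: [-2.696, -0.86, -0.853]
wrist_force: [-2.7, -2.3, 6.8]
width: 0.193
```

```bash
python3 -c "
from h import *
delta([.520,.386,.0165],.62,35)"
```

```text
off cm [ 0.01 -0.08  0.05] ang [-0.18  0.06  0.12] q [0.59 0.21 2.28 0.44 0.04 1.11] t 12.525 pos [0.5199 0.3868 0.016 ] w 0.19331983445511877 f [-2.69 -2.33  6.83]
```

Request:
drive_tool --deltas '[{"hand":0.1,"offset":[0,0,4],"angular":[0,0,0]},{"hand":0.1,"offset":[0,0,9],"angular":[0,0,0]},{"hand":0.1,"offset":[0,0,14],"angular":[0,0,-2]},{"hand":0.1,"offset":[0,-4,18],"angular":[0,0,-8]},{"hand":0.1,"offset":[0,-10,18],"angular":[0,0,-14]},{"hand":0.1,"offset":[0,-16,18],"angular":[0,0,-20]},{"hand":0.1,"offset":[0,-22,18],"angular":[0,0,-25]},{"hand":0.1,"offset":[0,-28,18],"angular":[0,0,-29.5]}]'

```text
time: 13.52
tool_pos: [0.5184, 0.1049, 0.1946]
tcp_rot: [-2.962, -0.15, -0.934]
wrist_force: [1.2, 0.7, -1.2]
width: 0.197
```

```bash
python3 -c "
from h import *
delta([.51,-.156,.13],.1,35)"
```

```text
off cm [ -0.84 -26.09  -6.46] ang [-0.1   0.01 -0.09] q [ 0.18 -0.35  2.38 -0.09  0.5   1.72] t 13.525 pos [0.5184 0.1049 0.1946] w 0.1967361521567978 f [ 1.19  0.68 -1.19]
```

Request:
drive_tool --deltas '[{"hand":0.1,"offset":[-0.8,-6,0],"angular":[0,0,0]},{"hand":0.1,"offset":[-0.8,-12,0],"angular":[0,0,0]},{"hand":0.1,"offset":[-0.8,-18,-1],"angular":[0,0,0]},{"hand":0.1,"offset":[-0.8,-23,-4],"angular":[0,0,0]},{"hand":0.1,"offset":[-0.4,-24.1,-6.8],"angular":[0,0,0]},{"hand":0.1,"offset":[3,-23.8,-6.8],"angular":[0,0,0]},{"hand":0.1,"offset":[7,-23.4,-6.8],"angular":[0,0,0]},{"hand":0.1,"offset":[8.8,-23.2,-7.5],"angular":[0,0,0]}]'

```text
time: 14.52
tool_pos: [0.6093, -0.1264, 0.1204]
tcp_rot: [-2.962, -0.152, -0.936]
wrist_force: [0.4, 0.2, -0.4]
width: 0.19
```

Request:
drive_tool --deltas '[{"hand":0.1,"offset":[0,0,-1],"angular":[0,0,0]},{"hand":0.1,"offset":[0,0,-2],"angular":[0,0,0]},{"hand":0.1,"offset":[0,0,-2.6],"angular":[0,0,0]},{"hand":0.1,"offset":[0,0,-2.6],"angular":[0,0,0]}]'

```text
time: 15.02
tool_pos: [0.6058, -0.1253, 0.0926]
tcp_rot: [-2.961, -0.151, -0.931]
wrist_force: [-0.3, -0.2, -0.9]
width: 0.194
```

```bash
python3 -c "
from h import *
delta([.607,-.127,.0866],.1,35)
s=cam('scene');print(angle(s));cv2.imwrite('pics/e.png',crop(s,180,150,150,150,4))"
```

```text
off cm [ 0.12 -0.17 -0.6 ] ang [-0.17 -0.09 -0.17] q [-0.4   0.04  2.28  0.82  0.39  0.37] t 15.025 pos [ 0.6058 -0.1253  0.0926] w 0.19376793416155705 f [-0.34 -0.17 -0.86]
(-0.135, np.float64(0.15), 0.796, (1.5, -0.5))
```

View pics/e.png

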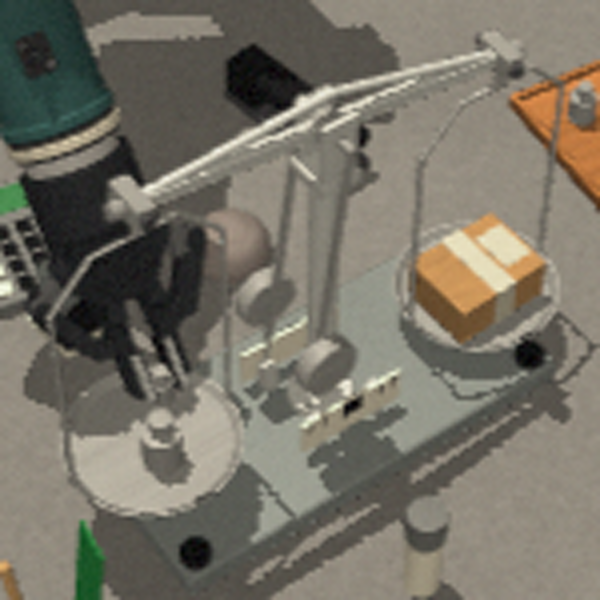

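w50 hangs over the pan's front part at (158,378), clear of w200 at (163,435). Lower and release.

Request:
drive_tool --deltas '[{"hand":0.1,"offset":[0,-0.1,-0.4],"angular":[0,0,0]},{"hand":0.1,"offset":[0,-0.1,-0.6],"angular":[0,0,0]},{"hand":0.1,"offset":[0,-0.1,-0.7],"angular":[0,0,0]},{"hand":0.1,"offset":[0,-0.1,-0.7],"angular":[0,0,0]}]'

```text
time: 15.58
tool_pos: [0.6071, -0.1266, 0.0867]
tcp_rot: [-2.961, -0.152, -0.934]
wrist_force: [0.1, -0.1, -0.3]
width: 0.192
```

```bash
python3 -c "
from h import *
delta([.607,-.127,.0866],.1,35)
s=cam('scene');print(angle(s))"
```

```text
off cm [-0.01 -0.04 -0.01] ang [-0.13  0.01 -0.18] q [-0.4   0.05  2.28  0.85  0.38  0.33] t 15.575 pos [ 0.6071 -0.1266  0.0867] w 0.19201909989569727 f [ 0.14 -0.1  -0.28]
(-0.135, np.float64(0.15), 0.791, (1.5, -0.5))
```

Request:
drive_tool --deltas '[{"hand":0.1,"offset":[0,0,-0.2],"angular":[0,0,0]},{"hand":0.1,"offset":[0,0,-0.3],"angular":[0,0,0]},{"hand":0.1,"offset":[0,0,-0.3],"angular":[0,0,0]}]'

```text
time: 16.0
tool_pos: [0.607, -0.1265, 0.0835]
tcp_rot: [-2.961, -0.152, -0.934]
wrist_force: [-0.2, 0.6, -0.1]
width: 0.2
```

```bash
python3 -c "
from h import *
delta([.607,-.127,.0866],.1,35)
s=cam('scene');print(angle(s))"
```

```text
off cm [-0.   -0.05  0.31] ang [-0.13 -0.   -0.18] q [-0.4   0.05  2.29  0.86  0.38  0.32] t 16.0 pos [ 0.607  -0.1265  0.0835] w 0.19959137920777015 f [-0.24  0.56 -0.09]
(-0.117, np.float64(0.11), 0.749, (2.5, -1.0))
```

The beam yields slightly (−0.117), so there is contact. Release.

Request:
drive_tool --deltas '[{"hand":0.22,"offset":[0,0,0],"angular":[0,0,0]},{"hand":0.26,"offset":[0,0,0],"angular":[0,0,0]},{"hand":0.32,"offset":[0,0,0],"angular":[0,0,0]},{"hand":0.34,"offset":[0,0,0],"angular":[0,0,0]},{"hand":0.34,"offset":[-1.5,-0.15,1.5],"angular":[0,0,0]},{"hand":0.34,"offset":[-5,-0.5,4],"angular":[0,0,0]},{"hand":0.34,"offset":[-10,-1,8],"angular":[0,0,0]},{"hand":0.34,"offset":[-10,2,11],"angular":[0,0,4]}]'

```text
time: 17.05
tool_pos: [0.5047, -0.1076, 0.1942]
tcp_rot: [-2.936, -0.25, -0.925]
wrist_force: [0.3, 1.2, -0.5]
width: 0.344
```

Request:
drive_tool --deltas '[{"hand":0.34,"offset":[0,6,0],"angular":[0,0,4]},{"hand":0.34,"offset":[0,12,0],"angular":[0,0,8]},{"hand":0.34,"offset":[0,18,0],"angular":[0,0,12]},{"hand":0.34,"offset":[0,24,0],"angular":[0,0,16]},{"hand":0.34,"offset":[-1,30,-1],"angular":[0,0,20]},{"hand":0.34,"offset":[-3,36,-2],"angular":[0,0,25]},{"hand":0.34,"offset":[-5,42,-3],"angular":[0,0,29]},{"hand":0.34,"offset":[-6.5,45,-6],"angular":[0,0,31]}]'

```text
time: 18.05
tool_pos: [0.443, 0.347, 0.1365]
tcp_rot: [-2.626, -0.984, -0.837]
wrist_force: [-0.1, 0.6, -0.6]
width: 0.342
```

```bash
python3 -c "
from h import *
delta([.459,.390,.0165],.70,35)
for i in range(3): s=cam('scene');print(angle(s))
t=cam('top');im=np.zeros((600,800,3),np.uint8)
im[:600,:600]=crop(s,180,150,150,150,4);im[:200,600:]=crop(t,290,150,40,40,5);im[220:500,600:]=crop(t,122,188,40,56,5);cv2.imwrite('pics/f.png',im)"
```

```text
off cm [  1.6   4.3 -12. ] ang [-0.3   0.24 -1.  ] q [ 0.57 -0.19  2.39  0.27  0.34  1.19] t 18.05 pos [0.443  0.347  0.1365] w 0.3416783523404216 f [-0.05  0.57 -0.61]
(-0.045, np.float64(0.41), 0.636, (6.75, -2.75))
(-0.043, np.float64(0.19), 0.644, (6.75, -3.0))
(-0.043, np.float64(0.19), 0.644, (6.75, -3.0))
```

View pics/f.png

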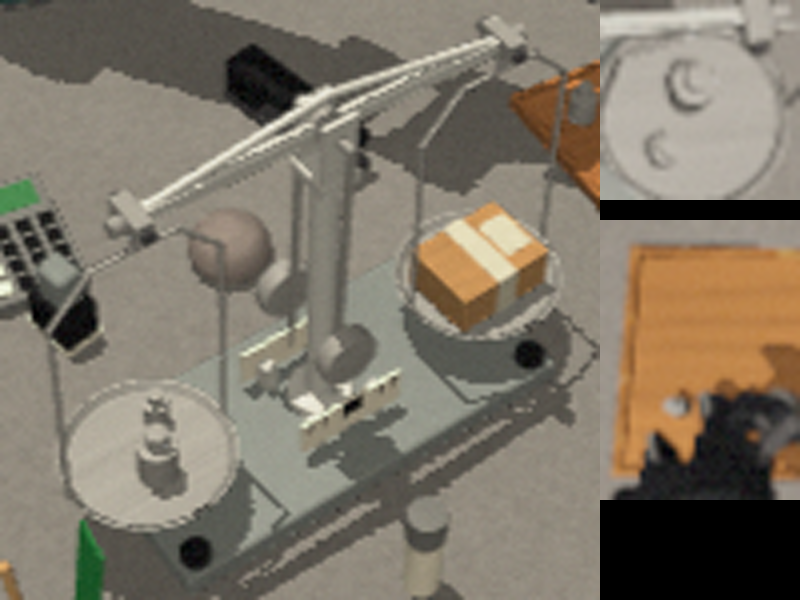

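Beam is at −0.043 (about 24 g short, packet ≈ 274 g), with both weights standing at (157,463) and (157,412). Add w20.

Request:
drive_tool --deltas '[{"hand":0.34,"offset":[-1,2.1,-3],"angular":[0,0,-1]},{"hand":0.34,"offset":[-1,2.1,-6],"angular":[0,0,-1]},{"hand":0.34,"offset":[-1,2.1,-6.5],"angular":[0,0,-1]},{"hand":0.34,"offset":[-0.5,2.5,-7.5],"angular":[0,0,-1]},{"hand":0.34,"offset":[-0.5,2.5,-7.5],"angular":[0,0,-1]}]'

```text
time: 18.88
tool_pos: [0.4387, 0.3682, 0.06]
tcp_rot: [-2.645, -0.956, -0.836]
wrist_force: [-0.1, 0.0, 1.0]
width: 0.34
```

```bash
python3 -c "
from h import *
delta([.459,.3895,.018],.70,35)"
```

```text
off cm [ 2.03  2.13 -4.2 ] ang [-0.18  0.01  0.32] q [ 0.63 -0.02  2.42  0.29  0.13  1.23] t 18.875 pos [0.4387 0.3682 0.06  ] w 0.34036608182073064 f [-0.1   0.04  0.97]
```

Request:
drive_tool --deltas '[{"hand":0.34,"offset":[1,1,-1.5],"angular":[0,0,0.3]},{"hand":0.34,"offset":[2,2.1,-3.2],"angular":[0,0,0.3]},{"hand":0.34,"offset":[2,2.1,-3.8],"angular":[0,0,0.3]},{"hand":0.34,"offset":[2,2.1,-3.8],"angular":[0,0,0.3]}]'

```text
time: 19.38
tool_pos: [0.4579, 0.3895, 0.0217]
tcp_rot: [-2.641, -0.963, -0.833]
wrist_force: [0.4, -0.2, -0.1]
width: 0.34
```

```bash
python3 -c "
from h import *
delta([.459,.3895,.018],.70,35)"
```

```text
off cm [ 0.11  0.   -0.37] ang [-0.2  -0.05 -0.01] q [0.64 0.12 2.38 0.84 0.05 0.68] t 19.375 pos [0.4579 0.3895 0.0217] w 0.33976765739301057 f [ 0.41 -0.22 -0.12]
```

Request:
drive_tool --deltas '[{"hand":0.34,"offset":[0.1,0,-0.4],"angular":[0,0,0]},{"hand":0.34,"offset":[0.1,0,-0.4],"angular":[0,0,0]},{"hand":0.2,"offset":[0.1,0,-0.4],"angular":[0,0,0]},{"hand":0.05,"offset":[0.1,0,-0.4],"angular":[0,0,0]},{"hand":0.05,"offset":[0.1,0,-0.4],"angular":[0,0,0]},{"hand":0.05,"offset":[0.1,0,-0.4],"angular":[0,0,0]}]' --force 20

```text
time: 20.12
tool_pos: [0.4587, 0.3897, 0.0176]
tcp_rot: [-2.64, -0.965, -0.834]
wrist_force: [-1.8, -1.8, 5.9]
width: 0.126
```

Request:
drive_tool --deltas '[{"hand":0.05,"offset":[0,0,4],"angular":[0,0,0]},{"hand":0.05,"offset":[0,0,8],"angular":[0,0,0]},{"hand":0.05,"offset":[0.5,0,13],"angular":[0,0,-3]},{"hand":0.05,"offset":[2,-4,17],"angular":[0,0,-9]},{"hand":0.05,"offset":[4,-9,18],"angular":[0,0,-16]},{"hand":0.05,"offset":[6,-15,18],"angular":[0,0,-23]},{"hand":0.05,"offset":[6,-21,18],"angular":[0,0,-29]},{"hand":0.05,"offset":[6,-27,18],"angular":[0,0,-34.4]}]'

```text
time: 21.12
tool_pos: [0.509, 0.1942, 0.1868]
tcp_rot: [-2.962, -0.147, -0.937]
wrist_force: [0.3, -0.4, -0.9]
width: 0.124
```

```bash
python3 -c "
from h import *
delta([.51,-.156,.13],.1,35)
print(angle(cam('scene')))
t=cam('top')
# w20 drawn? check empty spot at tray by comparing
cv2.imwrite('pics/g.png',np.hstack([crop(t,122,188,56,56,7),crop(t,200,150,56,56,7)]))"
```

```text
off cm [  0.1  -35.02  -5.68] ang [-0.12  0.1  -0.  ] q [ 0.44 -0.28  2.35 -0.39  0.52  2.2 ] t 21.125 pos [0.509  0.1942 0.1868] w 0.12408808207734293 f [ 0.29 -0.42 -0.87]
(-0.043, np.float64(0.19), 0.64, (6.75, -3.0))
```

View pics/g.png

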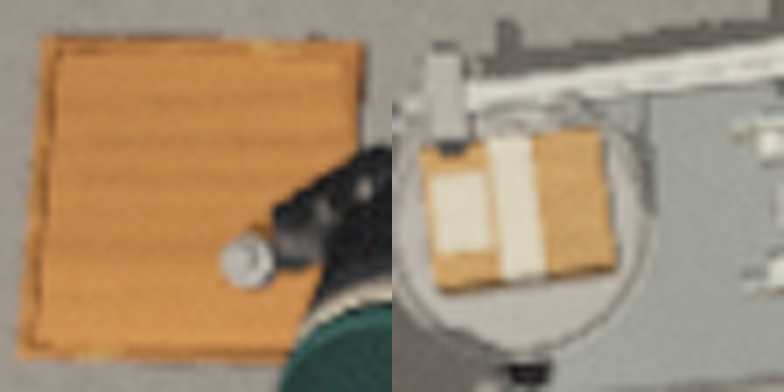

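w20 is held and only w100 stands in the tray at (248,260). Carry it to the pan.

Request:
drive_tool --deltas '[{"hand":0.05,"offset":[0,-6,0.5],"angular":[0,0,0]},{"hand":0.05,"offset":[0,-12,0.5],"angular":[0,0,0]},{"hand":0.05,"offset":[0,-18,0.5],"angular":[0,0,0]},{"hand":0.05,"offset":[0,-24,0],"angular":[0,0,0]},{"hand":0.05,"offset":[0,-30,-1],"angular":[0,0,0]},{"hand":0.05,"offset":[0,-35,-3],"angular":[0,0,0]},{"hand":0.05,"offset":[0,-37.2,-6],"angular":[0,0,0]},{"hand":0.05,"offset":[0,-37.2,-7],"angular":[0,0,0]}]'

```text
time: 22.22
tool_pos: [0.5077, -0.1803, 0.1135]
tcp_rot: [-2.964, -0.141, -0.932]
wrist_force: [0.6, 1.0, -0.5]
width: 0.123
```

```bash
python3 -c "
from h import *
delta([.611,-.167,.0756],.1,35)"
```

```text
off cm [10.33  1.33 -3.79] ang [-0.16 -0.11  0.22] q [-0.64 -0.13  2.39  0.81  0.56  0.2 ] t 22.225 pos [ 0.5077 -0.1803  0.1135] w 0.12346604441775913 f [ 0.64  1.04 -0.53]
```

Request:
drive_tool --deltas '[{"hand":0.05,"offset":[3,0.4,0],"angular":[0,0,0]},{"hand":0.05,"offset":[7,0.9,0],"angular":[0,0,0]},{"hand":0.05,"offset":[10.3,1.2,-0.5],"angular":[0,0,0]},{"hand":0.05,"offset":[10.3,1.2,-2],"angular":[0,0,0]},{"hand":0.05,"offset":[10.3,1.2,-2.8],"angular":[0,0,0]},{"hand":0.05,"offset":[10.3,1.2,-2.8],"angular":[0,0,0]}]'

```text
time: 22.98
tool_pos: [0.6103, -0.1642, 0.0858]
tcp_rot: [-2.961, -0.149, -0.93]
wrist_force: [-0.5, -0.1, 0.4]
width: 0.123
```

```bash
python3 -c "
from h import *
delta([.611,-.167,.0756],.1,35)
s=cam('scene');print(angle(s));cv2.imwrite('pics/i.png',crop(s,180,200,90,90,6))"
```

```text
off cm [ 0.07 -0.28 -1.02] ang [-0.21 -0.15 -0.09] q [-0.48  0.08  2.25  0.87  0.43  0.26] t 22.975 pos [ 0.6103 -0.1642  0.0858] w 0.12322659661500315 f [-0.52 -0.07  0.4 ]
(-0.043, np.float64(0.19), 0.646, (6.75, -3.0))
```

Viewing limit is reached, so I'm going on with numeric checks only.

Request:
drive_tool --deltas '[{"hand":0.05,"offset":[0,-0.1,-0.5],"angular":[0,0,0]},{"hand":0.05,"offset":[0,-0.1,-0.9],"angular":[0,0,0]},{"hand":0.05,"offset":[0,-0.1,-1.0],"angular":[0,0,0]},{"hand":0.05,"offset":[0,-0.1,-1.0],"angular":[0,0,0]}]'

```text
time: 23.52
tool_pos: [0.6115, -0.1661, 0.0775]
tcp_rot: [-2.962, -0.149, -0.934]
wrist_force: [-0.4, 0.3, 0.5]
width: 0.125
```

```bash
python3 -c "
from h import *
delta([.611,-.166,.0756],.1,35)
s=cam('scene');print(angle(s))"
```

```text
off cm [-0.05  0.01 -0.19] ang [-0.13  0.01 -0.07] q [-0.48  0.1   2.25  0.91  0.41  0.21] t 23.525 pos [ 0.6115 -0.1661  0.0775] w 0.125012695082471 f [-0.41  0.29  0.49]
(-0.043, np.float64(0.19), 0.645, (6.75, -3.0))
```

Request:
drive_tool --deltas '[{"hand":0.05,"offset":[0,0,-0.2],"angular":[0,0,0]},{"hand":0.05,"offset":[0,0,-0.3],"angular":[0,0,0]},{"hand":0.05,"offset":[0,0,-0.3],"angular":[0,0,0]}]'

```text
time: 23.95
tool_pos: [0.6114, -0.166, 0.0743]
tcp_rot: [-2.962, -0.149, -0.934]
wrist_force: [0.1, -1.1, -0.2]
width: 0.123
```

```bash
python3 -c "
from h import *
delta([.611,-.166,.0756],.1,35)
s=cam('scene');print(angle(s))"
```

```text
off cm [-0.04 -0.    0.13] ang [-0.13 -0.   -0.08] q [-0.48  0.11  2.25  0.92  0.41  0.2 ] t 23.95 pos [ 0.6114 -0.166   0.0743] w 0.12332409910147193 f [ 0.06 -1.08 -0.23]
(-0.043, np.float64(0.19), 0.641, (6.75, -3.0))
```

Request:
drive_tool --deltas '[{"hand":0.05,"offset":[0,0,-0.1],"angular":[0,0,0]},{"hand":0.05,"offset":[0,0,-0.2],"angular":[0,0,0]},{"hand":0.05,"offset":[0,0,-0.2],"angular":[0,0,0]}]'

```text
time: 24.38
tool_pos: [0.6114, -0.1659, 0.0724]
tcp_rot: [-2.962, -0.149, -0.934]
wrist_force: [-0.1, 0.0, -0.3]
width: 0.126
```

```bash
python3 -c "
from h import *
delta([.611,-.166,.0756],.1,35)
s=cam('scene');print(angle(s))"
```

```text
off cm [-0.04 -0.01  0.32] ang [-0.13 -0.   -0.08] q [-0.48  0.11  2.25  0.93  0.41  0.19] t 24.375 pos [ 0.6114 -0.1659  0.0724] w 0.12616339642382557 f [-0.07  0.02 -0.28]
(-0.031, np.float64(0.31), 0.598, (7.5, -3.25))
```

Request:
drive_tool --deltas '[{"hand":0.15,"offset":[0,0,0],"angular":[0,0,0]},{"hand":0.18,"offset":[0,0,0],"angular":[0,0,0]},{"hand":0.22,"offset":[0,0,0],"angular":[0,0,0]},{"hand":0.24,"offset":[0,0,0],"angular":[0,0,0]},{"hand":0.24,"offset":[-1,-0.1,1.4],"angular":[0,0,0]},{"hand":0.24,"offset":[-3,-0.3,3.5],"angular":[0,0,0]},{"hand":0.24,"offset":[-8,-0.8,7],"angular":[0,0,0]},{"hand":0.24,"offset":[-12,-1.2,11],"angular":[0,0,0]}]'

```text
time: 25.42
tool_pos: [0.4896, -0.1774, 0.1823]
tcp_rot: [-2.961, -0.15, -0.931]
wrist_force: [-0.0, -0.1, 0.1]
width: 0.236
```

Request:
drive_tool --deltas '[{"hand":0.24,"offset":[-2,0,4],"angular":[0,0,0]},{"hand":0.24,"offset":[-2,0,8],"angular":[0,0,0]},{"hand":0.24,"offset":[-2,-6,10],"angular":[0,0,0]},{"hand":0.24,"offset":[-2,-12,10],"angular":[0,0,0]},{"hand":0.24,"offset":[-2,-18,10],"angular":[0,0,0]},{"hand":0.24,"offset":[-2,-18,10],"angular":[0,0,0]},{"hand":0.24,"offset":[-2,-18,10],"angular":[0,0,0]},{"hand":0.24,"offset":[-2,-18,10],"angular":[0,0,0]}]'

```text
time: 26.42
tool_pos: [0.4715, -0.3565, 0.2824]
tcp_rot: [-2.961, -0.151, -0.934]
wrist_force: [0.1, 0.8, -0.4]
width: 0.238
```

```bash
python3 -c "
from h import *
delta([.5,-.3,.3],.1,35)
for i in range(4): s=cam('scene');print(angle(s))
# w20 check: template of its knob/ body: compare pan patch to f.png
old=cv2.imread('pics/f.png')[:600,:600];now=crop(s,180,150,150,150,4)
cv2.imwrite('pics/k.png',now)
# bob centre check by Hough
g=cv2.cvtColor(now,6)
def prt(X): p=proj(s,X);return ((p-[180,150])*4).round(0)
ex=np.array([.994,.108,0]);ey=np.array([-.108,.994,0]);C=np.array([.628,-.145,0])
print('w20 top at',prt(C-.023*ex-.021*ey+[0,0,.06+.028]),'w50',prt(C-.024*ex+.02*ey+[0,0,.09]))
p=prt(C-.023*ex-.021*ey+[0,0,.06+.014]).astype(int)
print(p);np.set_printoptions(linewidth=250)
v=cv2.cvtColor(s['frame'],6)
x,y=180+p[0]//4,150+p[1]//4
print(v[y-10:y+9,x-10:x+22])"
```

```text
off cm [2.85 5.65 1.76] ang [-0.15  0.01 -0.16] q [-1.   -0.13  2.05  0.64  1.03  0.18] t 26.425 pos [ 0.4715 -0.3565  0.2824] w 0.2376796468355647 f [ 0.1   0.85 -0.38]
(-0.01, np.float64(0.46), 0.497, (8.75, -3.75))
(-0.01, np.float64(0.46), 0.504, (8.75, -3.75))
(-0.01, np.float64(0.46), 0.498, (8.75, -3.75))
(-0.014, np.float64(0.34), 0.5, (8.5, -3.75))
w20 top at [104. 422.] w50 [156. 391.]
[105 434]
[[144 143 142 142 142 141 142 147 151 158 174 169 147 143 146 146 150 150 148 148 150 164 184 176 169 149 154 155 154 154 155 153]
 [143 144 142 145 143 142 142 155 168 153 141 142 143 143 139 151 165 179 181 180 177 173 180 180 174 169 180 177 165 156 156 156]
 [142 146 143 141 139 147 161 169 140 143 144 145 144 164 179 176 175 175 175 176 165 162 185 173 142 135 170 179 179 183 181 166]
 [144 147 149 146 152 163 153 131 141 143 151 175 179 177 175 175 173 179 179 179 169 130  96  97  97 124 164 178 180 182 185 183]
 [142 147 148 154 161 145 137 136 143 160 181 180 176 175 179 178 176 177 177 170 167 172 111  96  76 119 162 182 185 185 185 181]
 [144 145 146 156 144 134 136 149 17
[... 1098 characters left out ...]
 99 129 145 128  88 118 178 182 180 184 183]
 [106 142 179 176 178 176 175 178 175 169 127 101  97  87 122 173 173 173 180 183 164 100 102 102  96  94 128 181 182 183 182 179]
 [104 136 178 177 177 178 175 182 182 180 166 107 100 100  98 126 175 160 137 187 172 116 126 115  96  89 132 173 160 179 182 179]
 [106 136 178 178 177 177 181 178 180 180 176 159 102 103 106 131 176 169 147 182 191 197 176 115 115 110 134 164 117 158 180 178]
 [108 138 176 175 180 181 180 178 175 174 172 171 173 172 175 178 179 172 139 112 165 192 192 189 186 177 139  86 106 158 180 176]
 [110 140 179 183 181 180 179 175 174 170 173 173 175 178 176 180 178 170 138  93 102 122 134 147 133 107  91  89 108 158 178 176]]
```

```bash
python3 -c "
from h import *
s=cam('scene');now=crop(s,180,150,150,150,4)
ref=cv2.imread('pics/f.png')[322:386,318:380]
m=cv2.matchTemplate(now[300:410,300:420],ref,5);_,v,_,(x,y)=cv2.minMaxLoc(m)
print('bob shift px from -.043:',(x+300-318)/4,(y+300-322)/4,v,'per rad',(bobp(s,0)-bobp(s,-.043)))
for n in('scene','top'):
    c=cam(n);o=cv2.resize(cv2.imread(f'pics/{n}0.png'),(512,384),interpolation=cv2.INTER_AREA)
    d=(cv2.absdiff(c['frame'],o).max(2)>50).astype(np.uint8);_,_,st,_=cv2.connectedComponentsWithStats(d)
    print(n,[r.tolist() for r in st[1:] if r[4]>12])
print(bot.read_state()['time'])"
```

```text
bob shift px from -.043: 1.75 -1.0 0.8649392127990723 per rad [ 2.44515495 -1.30681176]
scene [[0, 0, 40, 29, 580], [16, 0, 101, 126, 3654], [147, 0, 50, 64, 1661], [35, 36, 32, 31, 737], [141, 59, 14, 25, 102], [182, 61, 27, 26, 148], [183, 64, 4, 9, 14], [209, 64, 24, 44, 332], [195, 81, 21, 21, 61], [218, 81, 7, 10, 20], [213, 83, 5, 23, 45], [179, 98, 11, 5, 33], [197, 103, 20, 14, 151], [58, 119, 31, 12, 50], [61, 124, 57, 76, 2160], [211, 137, 93, 35, 722], [190, 158, 18, 12, 105], [304, 160, 8, 6, 30], [306, 167, 5, 4, 13], [340, 166, 4, 9, 29], [270, 169, 14, 7, 37], [0, 171, 196, 127, 4666], [198, 171, 6, 9, 34], [230, 173, 6, 7, 16], [193, 176, 65, 57, 711], [349, 177, 6, 10, 45], [272, 178, 9, 6, 21], [333, 180, 11, 16, 122], [219, 183, 11, 10, 32], [207, 192, 8, 8, 38], [284, 200, 33, 30, 420], [172, 208, 13, 17, 93], [266, 210, 2, 22, 24], [142, 217, 45, 70, 817], [252, 217, 4, 10, 30], [238, 218, 8, 5, 25], [144, 222, 11, 7, 21], [240, 223, 8, 9, 38], [283, 222, 36, 17, 187], [265, 230, 11, 17, 75], [124, 236, 10, 5, 22], [253, 236, 7, 6, 21], [104, 242, 19, 25, 218], [
[... 400 characters left out ...]
, 12, 3, 20], [208, 190, 9, 3, 16], [313, 198, 50, 54, 415], [152, 200, 12, 10, 80], [137, 203, 7, 6, 33], [395, 216, 62, 59, 1687], [135, 222, 5, 5, 16], [247, 226, 43, 45, 859], [257, 232, 8, 7, 27], [353, 233, 31, 22, 175], [454, 238, 7, 13, 32], [305, 241, 12, 23, 133], [271, 246, 159, 65, 2834], [189, 248, 38, 136, 1662], [181, 250, 21, 28, 148], [315, 251, 8, 9, 27], [432, 254, 80, 130, 4566], [435, 288, 11, 11, 33], [263, 291, 6, 11, 29], [481, 290, 31, 26, 475], [253, 305, 12, 23, 140], [225, 327, 31, 14, 183], [244, 328, 22, 16, 126], [224, 339, 18, 6, 30], [212, 343, 52, 41, 424], [402, 358, 89, 26, 1500], [281, 367, 23, 17, 204], [462, 367, 6, 6, 24], [262, 379, 10, 5, 25]]
26.775
```

```bash
python3 -c "
from workcell import bot
print(bot.finish_job())"
```

```text
the job is handed in; nothing more can be done
None
```

The packet weighs about 274 g. I stood the 200, 50 and 20 g weights (270 g) on the empty pan one after the other, and the beam now floats about level. I handed the job in at about 27 s of the 72 s limit.

- **Beam:** it leaned −0.13 rad after the 200 g weight, −0.043 after the 50 g, and about −0.01 after the 20 g. That is inside the ±0.034 rad band and agrees with the −0.007 expected from adding 20 g.
- **Match quality:** the last angle came from a weak image match (score 0.50). A second match against the previous step (0.86) gave −0.011 rad.
- **Left in place:** when last viewed, the 100 g weight stood in the tray and the packet lay in its pan.
- **Not seen directly:** I had used up my 12 picture views before placing the 20 g weight. Raw pixel values show it standing upright in the pan. A before/after image comparison was cluttered by the arm and its shadows, so it neither proves nor disproves that the other desk items stayed put. I saw no sign that any had moved.
- **Force:** the wrist sensor read up to 6.8 N, when the fingertips brushed the tray floor while gripping. At the pan it stayed below about 2 N.

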